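Find and release the air valve that was left on

ROBOT

A 7-joint arm with a two-finger parallel gripper is mounted at the origin on the work surface; the furniture and walls round the work are solid. World frame = base frame: x ahead of the robot, y to its left, z up, the work surface at z = 0. Lengths are in m, angles in rad, forces in N, time in s.
With the tool pointing down it reaches from about 0.425 to 0.925 m from the base axis. Payload 6.8 kg.
Tool frame: the origin (TCP) lies at the very end of the fingers, on their centre line; the grasp point (between the pads) lies 19 mm behind it (r.tcp_to_grasp is the distance from the TCP to the grasp point, in m); z points along the fingers, y is the line along which they close (so a half turn about z gives the same grasp; the last joint's range is limited). The gripper opens to 85 mm and grips with 20 to 120 N. Pads are 22 mm wide; open, the fingers measure 114 mm over their backs; the gripper's body (76 mm by 85 mm) begins 54 mm behind the grasp point. The pads swing forward as they close: fully open they stand 13 mm farther back than shut.
Start: joints at [-0.108, 0.477, 0.022, 1.555, -0.011, 1.109, -0.083], TCP at [0.675, 0, 0.231] pointing down, gripper open.
Joint ranges: [-2.96, 2.96], [-0.34, 2.1], [-1.41, 1.46], [0.24, 2.44], [-1.37, 4.51], [0.17, 1.92], [-2.96, 2.96]. Speed limits (rad/s): [2.39, 2.39, 3.14, 3.14, 3.14, 3.14, 3.14].

INTERFACE

Orientations are given as a rotation vector (axis times angle).
In Python, from bench import r gives the robot as it stands.
- The arm moves only by the tool step_arm, never from a script. Its argument "moves" is a list of rows, each a list of 7 numbers: the shift along the tool's x, y, z in mm, then the turn, a rotation vector about the tool's x, y, z in rad, then the finger opening in mm, from 0 to 85.4. A call has 1 to 8 rows; each row is the pose to reach, as a shift and turn from the pose commanded when the call began, along the tool's axes at that moment; what a row does not reach only later rows make up. A row lasts 1/10 s, in which the tool goes at most 50 mm and 8.59 degrees, less where a joint would pass 70% of its speed; a pose out of reach is approached as far as the arm can. A call with a gripper value outside its range is refused whole. The fingers move at their own pace and stop on an object; "grip_force" is the grip in N (left out, the last holds). Time passes only in rows, so rows that repeat a pose let the fingers close. It gives the time, the measured TCP pose, the force, the opening and the grip force at its end, in the units of the state.
- r.get_obs(): the state, without advancing time (a new reading comes with each control period).
- r.grab_frame(name): name is "scene" or "side" or "wrist"; returns a dict with "image" (384x512x3 uint8, red, green, blue), "depth" (384x512 float32, m along the optical axis (not along the pixel's ray), 0 where there is no reading), "mtx" (3x3 intrinsics, pixels), "rvec" (rotation vector, rad) and "tvec" (3), from world to camera coordinates, as OpenCV has them. Camera axes: x right, y down, z forward; pixel columns grow to the right and rows downward; lengths in m; the calibration is good to about 2 mm. A picture is of the moment at which its call begins.
- r.hand_in(): hands the job in; it is judged then, once.
The state is a dict: "clock": time; "joints": joint angles; "qvel": joint speeds; "tau": joint torques, N m; "tcp_pos": TCP position; "orientation": TCP orientation; "contact_force": force on the tool from outside, world axes, zero at the start; "moment": the same for the moment, N m; "grip_width": finger opening in m; "gripper_force": force on a finger pad.
Only numpy, scipy, OpenCV 4.12 (cv2) and the standard library are available. Lean on these libraries where they do the work, as an engineer would, in place of code of your own. Each camera call takes 0.05 s, during which the arm holds its last target. There are 200 camera calls.

TASK

One of the four push-keys on the compressed-air manifold was left latched down, so its outlet is still open. With the fingertips tap the four keys lightly, one after another from the robot's left end of the row to its right, so lightly that none of them latches or releases; then press the latched one fully home and let go so that it springs up and all four stand raised. Only touch the keys: never push a raised key down far enough to latch, and do not lift or shift anything else on the bench.

Things in the scene. Friction and masses are not known exactly. Their poses are not given: they have to be found in the camera images.
- manifold: compressed-air manifold fixed to the bench: aluminium block 204 mm long (own y) x 60 x 42 mm high on a steel plate, gauge at its right end. Origin under the block's middle at bench height; x away from the robot, y along the row to the robot's left, z up; place and yaw (within 0.3 rad) vary. Four black valve heads, tops 58 mm over the bench, stand on it 48 mm apart, each with a blue push-key.
- place_1 (a point): fixed point on the manifold: key place 1 counted from the robot's left (+y end), on the centre line of the key there, at the height of a raised key's top (77 mm over the bench); axes as the manifold's
- place_2 (a point): fixed point on the manifold: key place 2 counted from the robot's left (+y end), on the centre line of the key there, at the height of a raised key's top (77 mm over the bench); axes as the manifold's
- place_3 (a point): fixed point on the manifold: key place 3 counted from the robot's left (+y end), on the centre line of the key there, at the height of a raised key's top (77 mm over the bench); axes as the manifold's
- place_4 (a point): fixed point on the manifold: key place 4 counted from the robot's left (+y end), on the centre line of the key there, at the height of a raised key's top (77 mm over the bench); axes as the manifold's
- key_a: key a, one of four identical blue push-keys, flat top 30 mm along the row x 32 mm across, moves straight down into its valve head; which key stands at which place varies. Origin on its centre line, 35 mm under its top; the top is 77 mm over the bench when raised, about 70 mm when latched, 65 mm when fully home
- key_b: key b, one of four identical blue push-keys, flat top 30 mm along the row x 32 mm across, moves straight down into its valve head; which key stands at which place varies. Origin on its centre line, 35 mm under its top; the top is 77 mm over the bench when raised, about 70 mm when latched, 65 mm when fully home
- key_c: key c, one of four identical blue push-keys, flat top 30 mm along the row x 32 mm across, moves straight down into its valve head; which key stands at which place varies. Origin on its centre line, 35 mm under its top; the top is 77 mm over the bench when raised, about 70 mm when latched, 65 mm when fully home
- key_d: key d, one of four identical blue push-keys, flat top 30 mm along the row x 32 mm across, moves straight down into its valve head; which key stands at which place varies. Origin on its centre line, 35 mm under its top; the top is 77 mm over the bench when raised, about 70 mm when latched, 65 mm when fully home
- stroke_a (a joint): how far key a is down, in m: 0 raised, about 0.0072 latched, 0.0122 fully home. All four are alike. Return spring 2 N + 0.2 N per mm of depth: a raised key gives way from 2 N and will latch if let go after being pushed beyond about 0.011 (4.2 N)
- stroke_b (a joint): how far key b is down, in m: 0 raised, about 0.0072 latched, 0.0122 fully home. All four are alike. A latched key feels firm up to about 3.4 N; pushed fully home (about 4.5 N; at 6 N it is surely home) and let go, it springs up to 0
- stroke_c (a joint): how far key c is down, in m: 0 raised, about 0.0072 latched, 0.0122 fully home. All four are alike. A tap of 2 to 3 N changes nothing: a raised key yields a few mm and comes back, the latched one stays put, its top about 7 mm lower
- stroke_d (a joint): how far key d is down, in m: 0 raised, about 0.0072 latched, 0.0122 fully home. All four are alike. One key is latched at the start, the other three are raised; the keys work independently of one another
- green_clip: bright green printed clip, 32 x 45 x 40 mm, loose, just in front of the manifold. Bystander: origin at the centre of its underside
- fitting: small light-blue moulded fitting, 17 x 28 x 17 mm, loose, in front of the manifold. Bystander: origin at the centre of its underside
- knob_blue: blue marbled round knob, 38 mm wide, 21 mm high, loose. Bystander: origin at the centre of its underside
- snap_blank: dark blue flat moulded snap-hook blank with an open middle, 61 x 115 x 13 mm, loose. Bystander: origin at the centre of its underside
- end_cutters: end cutters with red handles lying flat, 85 x 162 x 14 mm, loose. Bystander: origin at the centre of its underside
- screwdriver: screwdriver with a grey and red handle, 29 x 191 x 29 mm, loose, at the back of the bench. Bystander: origin at the centre of its underside
- caliper: steel digital caliper lying flat, 77 x 230 x 14 mm, loose, at the left edge of the bench. Bystander: origin at the centre of its underside

How it is judged:
By the outcome, as a careful person would: the job done as asked, in the order asked, and still so for the second after the job is handed in, with the robot touching nothing.
It also fails if it takes over 45 s, if anything falls off the work surface, if the arm or the gripper's body presses on something with over 40 N, if the wrist force passes 120 N, or if a joint passes its speed limit or range.

## Working session

There is one attempt and no reset: what is moved stays moved. The work goes in short steps, Python scripts to look and compute and a tool call to move; the robot and the scene stay as the last step left them, time stands still between calls to the robot, and variables do not carry over. Pictures are saved under pics/ and viewed, at most 10 in all, crops included, and the job is handed in when it is done.

Besides the shell and the picture viewer there is one more tool, called by a JSON object that holds its "name" and its "arguments", one argument or row to a line. step_arm: Moves the arm, as the interface text tells. Its arguments: {"type":"object","properties":{"moves":{"type":"array","items":{"type":"array","items":{"type":"number"}}},"grip_force":{"type":"number"}},"required":["moves"]}

```bash
mkdir -p pics
cat > h.py <<'E'
import numpy as np, cv2
from bench import r
def grab(n,save=None):
    f=r.grab_frame(n)
    np.savez('/tmp/%s.npz'%n,**f)
    if save: cv2.imwrite('pics/'+save,cv2.cvtColor(f['image'],cv2.COLOR_RGB2BGR))
    return f
def cloud(f):
    d=f['depth']; h,w=d.shape; K=f['mtx']; R=cv2.Rodrigues(np.array(f['rvec'],float))[0]
    u,v=np.meshgrid(np.arange(w),np.arange(h))
    P=np.stack([(u-K[0,2])/K[0,0]*d,(v-K[1,2])/K[1,1]*d,d],-1)
    W=(P-np.array(f['tvec']).ravel())@R
    W[d==0]=np.nan
    return W
E
python3 - <<'E'
from h import *
grab('scene','s.png');grab('wrist','w.png')
f=dict(np.load('/tmp/scene.npz'))
for n in('scene','wrist'):
    f=dict(np.load('/tmp/%s.npz'%n));W=cloud(f)
    hsv=cv2.cvtColor(f['image'],cv2.COLOR_RGB2HSV)
    m=(hsv[...,0]>95)&(hsv[...,0]<130)&(hsv[...,1]>100)&(W[...,2]>.06)&(W[...,2]<.09)
    k,l,s,c=cv2.connectedComponentsWithStats(m.astype(np.uint8))
    for i in range(1,k):
        if s[i,4]>40: 
            q=W[l==i]; print(n,c[i].round(),s[i,4],np.median(q,0).round(4), q.min(0).round(3),q.max(0).round(3))
print(r.get_obs())
E
```

```text
scene [216. 175.] 115 [0.4683 0.0129 0.0736] [0.454 0.003 0.06 ] [0.489 0.032 0.078]
scene [230. 181.] 92 [ 0.4805 -0.0312  0.0683] [ 0.467 -0.044  0.061] [ 0.503 -0.015  0.072]
scene [245. 185.] 129 [ 0.492  -0.0784  0.0745] [ 0.48  -0.09   0.061] [ 0.515 -0.058  0.079]
scene [260. 190.] 134 [ 0.5037 -0.1235  0.0742] [ 0.492 -0.136  0.06 ] [ 0.527 -0.105  0.078]
wrist [ 29. 150.] 1486 [0.4779 0.0227 0.0764] [0.448 0.004 0.06 ] [0.493 0.039 0.079]
wrist [ 55. 199.] 1136 [ 0.4889 -0.0235  0.0694] [ 0.469 -0.042  0.061] [ 0.505 -0.007  0.072]
wrist [ 74. 246.] 1252 [ 0.5036 -0.0682  0.0765] [ 0.482 -0.087  0.061] [ 0.518 -0.053  0.079]
wrist [ 84. 282.] 341 [ 0.5059 -0.106   0.076 ] [ 0.494 -0.118  0.062] [ 0.52  -0.1    0.079]
{'clock': 0.1, 'joints': array([-0.10809965,  0.47768984,  0.02231806,  1.55631932, -0.01149968,
        1.10931344, -0.08311816]), 'qvel': array([-0.00023016, -0.00176111,  0.00108145, -0.00198966, -0.00032117,
       -0.00211601,  0.00039113]), 'tau': array([ 5.69385389e-03, -5.97765398e+01,  1.61440808e+00, -2.81952703e+01,
        1.29656185e-02,  5.02699884e-03, -1.13572563e-05]), 'tcp_pos': array([6.74479032e-01, 5.28288820e-06, 2.30455014e-01]), 'orientation': array([-2.22066726e+00, -2.22072024e+00,  1.89101253e-03]), 'contact_force': array([-0.02653168, -1.17300621, -0.55617277]), 'moment': array([-0.0054651 ,  0.04944052, -0.03323415]), 'gripper_force': 0.0, 'grip_width': 0.08551469930490431}
```

View pics/s.png

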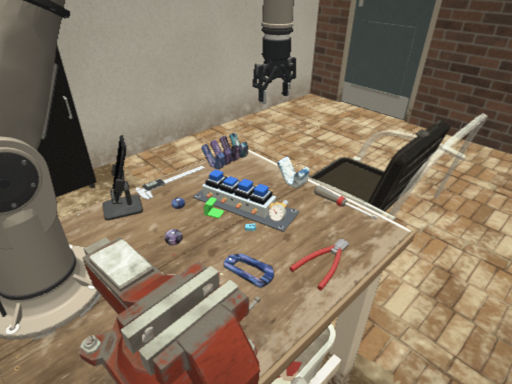

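View pics/w.png

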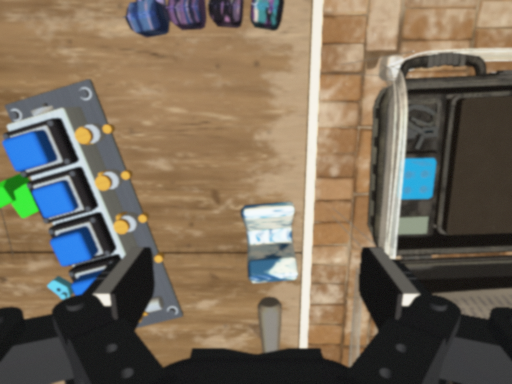

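The row's left end is near wrist pixel (30,150) and its right end near (85,285). The second key from the left, at (55,199), sits about 7 mm low, so it is the latched one. Next I'll fit the row.

Run:
```python
from h import *
C=[]
for n in('wrist','scene'):
    f=dict(np.load('/tmp/%s.npz'%n));W=cloud(f)
    hsv=cv2.cvtColor(f['image'],cv2.COLOR_RGB2HSV)
    m=(hsv[...,0]>95)&(hsv[...,0]<130)&(hsv[...,1]>100)&(W[...,2]>.06)&(W[...,2]<.09)
    k,l,s,c=cv2.connectedComponentsWithStats(m.astype(np.uint8))
    for i in range(1,k):
        if s[i,4]>40:
            q=W[l==i]; z=np.percentile(q[:,2],90); q=q[q[:,2]>z-.003]
            rc=cv2.minAreaRect((q[:,:2]*1000).astype(np.float32)); print(n,z.round(4),rc)
```

```text
wrist 0.0775 ((473.5101623535156, 21.134361267089844), (31.643203735351562, 29.3331356048584), 15.3287935256958)
wrist 0.0705 ((486.8094482421875, -24.725841522216797), (32.16640853881836, 29.061176300048828), 14.770594596862793)
wrist 0.0777 ((499.6866760253906, -71.13139343261719), (31.46372413635254, 29.042848587036133), 16.28173828125)
wrist 0.0776 ((508.02691650390625, -109.18640899658203), (26.97260856628418, 12.630878448486328), 17.05646324157715)
scene 0.077 ((471.9534606933594, 18.755584716796875), (30.8769474029541, 26.589143753051758), 15.571005821228027)
scene 0.0701 ((483.600830078125, -27.510696411132812), (30.479570388793945, 26.967336654663086), 9.317316055297852)
scene 0.0769 ((497.801025390625, -73.14994049072266), (29.854469299316406, 25.975107192993164), 14.396625518798828)
scene 0.077 ((510.26617431640625, -120.19410705566406), (30.776029586791992, 26.389442443847656), 9.230168342590332)
```

{"name": "step_arm", "arguments": {
  "moves": [
    [5, -50, 0, 0, 0, -0.1, 0],
    [10, -90, 0, 0, 0, -0.2, 0],
    [15, -130, 20, 0, 0, -0.272, 0],
    [20.5, -170, 50, 0, 0, -0.272, 0],
    [20.5, -201, 80, 0, 0, -0.272, 0],
    [20.5, -201, 110, 0, 0, -0.272, 0],
    [20.5, -201, 120, 0, 0, -0.272, 0],
    [20.5, -201, 120, 0, 0, -0.272, 0]
  ],
  "grip_force": 20
}}

```text
clock: 0.9
tcp_pos: [0.4736, 0.0204, 0.1104]
orientation: [-1.899, -2.501, 0.003]
contact_force: [-0.5, -0.6, 1.4]
grip_width: 0.0001
gripper_force: 0.0
```

{"name": "step_arm", "arguments": {
  "moves": [
    [0, 0, 0, 0, 0, 0, 0],
    [0, 0, 0, 0, 0, 0, 0],
    [0, 0, 0, 0, 0, 0, 0],
    [0, 0, 0, 0, 0, 0, 0],
    [0, 0, 0, 0, 0, 0, 0]
  ]
}}

```text
clock: 1.4
tcp_pos: [0.4743, 0.0206, 0.1117]
orientation: [1.899, 2.502, 0.001]
contact_force: [0.2, 0.4, 0.5]
grip_width: -0.0001
gripper_force: 0.0
```

Run:
```python
from h import *
f=grab('side'); W=cloud(f)
grab('wrist','w2.png')
cv2.imwrite('pics/side.png',cv2.cvtColor(f['image'],cv2.COLOR_RGB2BGR))
o=r.get_obs(); print(o['clock'],o['tcp_pos'],o['contact_force'],o['grip_width'],cv2.Rodrigues(o['orientation'])[0].round(3))
```

```text
1.5 [0.47414356 0.02051746 0.11147539] [ 0.12553548 -0.30919919  0.11424559] 0.00020527147844710792 [[-0.269  0.963  0.   ]
 [ 0.963  0.269  0.   ]
 [-0.     0.    -1.   ]]
```

View pics/w2.png

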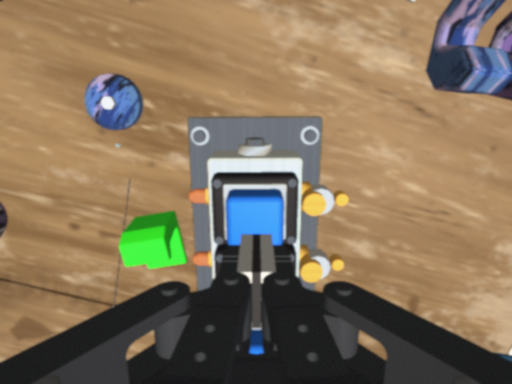

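View pics/side.png

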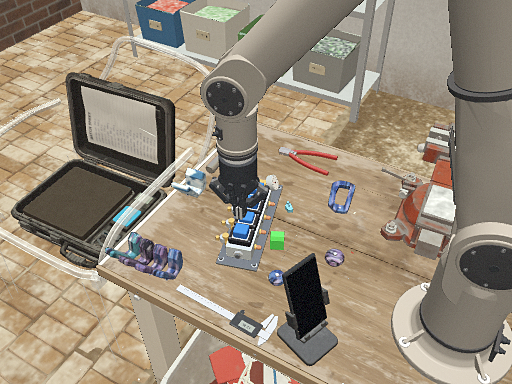

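The closed fingertips are centred over key 1: the fingers are at (257,250) and the key is at (255,215). I'll lower them gently.

{"name": "step_arm", "arguments": {
  "moves": [
    [0, 0, 15, 0, 0, 0, 0],
    [0, 0, 27, 0, 0, 0, 0],
    [0, 0, 31, 0, 0, 0, 0],
    [0, 0, 33, 0, 0, 0, 0],
    [0, 0, 34, 0, 0, 0, 0],
    [0, 0, 35, 0, 0, 0, 0],
    [0, 0, 36, 0, 0, 0, 0],
    [0, 0, 36, 0, 0, 0, 0]
  ]
}}

```text
clock: 2.3
tcp_pos: [0.4742, 0.0206, 0.0755]
orientation: [1.9, 2.502, 0.0]
contact_force: [-0.0, -0.5, 2.0]
grip_width: -0.0003
gripper_force: 0.6
```

{"name": "step_arm", "arguments": {
  "moves": [
    [0, 0, 1, 0, 0, 0, 0],
    [0, 0, 1.5, 0, 0, 0, 0],
    [0, 0, 1.5, 0, 0, 0, 0]
  ]
}}

```text
clock: 2.6
tcp_pos: [0.4741, 0.0205, 0.0738]
orientation: [1.9, 2.502, 0.0]
contact_force: [0.5, 0.4, 0.5]
grip_width: -0.0002
gripper_force: 0.8
```

Run:
```python
from h import *
f=grab('scene')
i=f['image'][150:230,180:310]
cv2.imwrite('pics/c1.png',cv2.cvtColor(cv2.resize(i,None,fx=5,fy=5,interpolation=2),cv2.COLOR_RGB2BGR))
o=r.get_obs(); print(o['clock'],o['tcp_pos'],o['contact_force'])
```

```text
2.65 [0.47414691 0.02053891 0.07386926] [0.4824017  1.01760422 1.92256263]
```

View pics/c1.png

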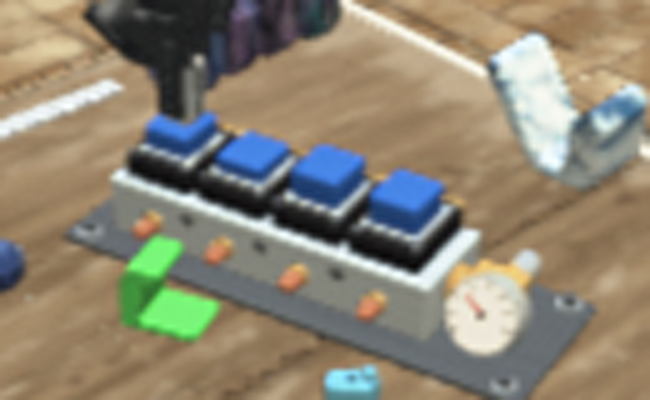

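The crop shows the fingertips on key 1 at about (185,115), with key 2 low. I'll average the force readings and measure key 1's height.

```bash
cat >> h.py <<'E'
def tops():
    F=[]
    for _ in range(5):
        f=grab('scene'); F.append(r.get_obs()['contact_force'][2])
    W=cloud(f); hsv=cv2.cvtColor(f['image'],cv2.COLOR_RGB2HSV)
    m=(hsv[...,0]>95)&(hsv[...,0]<130)&(hsv[...,1]>100)&(W[...,2]>.058)&(W[...,2]<.09)
    k,l,s,c=cv2.connectedComponentsWithStats(m.astype(np.uint8))
    for i in range(1,k):
        if s[i,4]>25:
            print(c[i].round(),s[i,4],'top',np.percentile(W[l==i][:,2],85).round(4))
    o=r.get_obs(); print(o['clock'],o['tcp_pos'].round(4),'F',np.round(F,1),np.mean(F).round(2))
E
python3 -c "
from h import *
tops()"
```

```text
[216. 176.] 78 top 0.0731
[230. 181.] 91 top 0.0694
[245. 184.] 130 top 0.0766
[260. 190.] 136 top 0.0768
2.9 [0.4741 0.0205 0.0738] F [1.5 1.6 1.1 2.7 2.1] 1.8
```

{"name": "step_arm", "arguments": {
  "moves": [
    [0, 0, -10, 0, 0, 0, 0],
    [0, 0, -20, 0, 0, 0, 0],
    [-24, 0, -20, 0, 0, 0, 0],
    [-48, 0, -20, 0, 0, 0, 0],
    [-48, 0, -8, 0, 0, 0, 0],
    [-48, 0, 0, 0, 0, 0, 0],
    [-48, 0, 2, 0, 0, 0, 0],
    [-48, 0, 2, 0, 0, 0, 0]
  ]
}}

```text
clock: 3.7
tcp_pos: [0.4863, -0.0248, 0.0714]
orientation: [-1.897, -2.503, 0.001]
contact_force: [0.1, -0.3, 0.1]
grip_width: 0.0
gripper_force: 0.0
```

{"name": "step_arm", "arguments": {
  "moves": [
    [0, 0, 0.5, 0, 0, 0, 0],
    [0, 0, 1, 0, 0, 0, 0],
    [0, 0, 1.5, 0, 0, 0, 0],
    [0, 0, 1.5, 0, 0, 0, 0]
  ]
}}

```text
clock: 4.1
tcp_pos: [0.487, -0.0256, 0.0704]
orientation: [1.899, 2.502, 0.0]
contact_force: [0.3, -0.4, 0.1]
grip_width: -0.0001
gripper_force: 0.0
```

```bash
python3 -c "
from h import *
tops()"
```

```text
[216. 175.] 116 top 0.0765
[229. 182.] 68 top 0.0694
[245. 184.] 129 top 0.0766
[260. 190.] 135 top 0.0768
4.35 [ 0.4869 -0.0257  0.0703] F [ 0.7 -1.  -0.2 -0.4  0.1] -0.16
```

Key 1 sprang back up. The tip isn't touching key 2 yet, so I'll creep down.

{"name": "step_arm", "arguments": {
  "moves": [
    [0, 0, 0.3, 0, 0, 0, 0],
    [0, 0, 0.5, 0, 0, 0, 0],
    [0, 0, 0.5, 0, 0, 0, 0]
  ]
}}

```text
clock: 4.65
tcp_pos: [0.487, -0.0257, 0.0698]
orientation: [1.9, 2.502, 0.0]
contact_force: [0.4, 0.4, 1.3]
grip_width: -0.0002
gripper_force: 0.3
```

```bash
python3 -c "
from h import *
tops()"
```

```text
[216. 175.] 116 top 0.0767
[229. 182.] 67 top 0.0692
[245. 185.] 129 top 0.0767
[260. 190.] 134 top 0.0768
4.9 [ 0.4869 -0.0258  0.0698] F [-0.2 -0.1  0.6  0.9  1.4] 0.52
```

{"name": "step_arm", "arguments": {
  "moves": [
    [0, 0, 0.2, 0, 0, 0, 0],
    [0, 0, 0.2, 0, 0, 0, 0]
  ]
}}

```text
clock: 5.1
tcp_pos: [0.487, -0.0257, 0.0697]
orientation: [1.9, 2.502, 0.0]
contact_force: [-0.2, -0.2, 1.6]
grip_width: -0.0002
gripper_force: 0.7
```

```bash
python3 -c "
from h import *
tops();print(r.get_obs()['gripper_force'])"
```

```text
[216. 175.] 115 top 0.0764
[229. 182.] 66 top 0.069
[245. 184.] 130 top 0.0766
[261. 190.] 133 top 0.0767
5.35 [ 0.4869 -0.0257  0.0696] F [1.6 0.7 0.7 1.5 1. ] 1.11
0.785079700872302
```

{"name": "step_arm", "arguments": {
  "moves": [
    [0, 0, 0.2, 0, 0, 0, 0],
    [0, 0, 0.3, 0, 0, 0, 0],
    [0, 0, 0.3, 0, 0, 0, 0]
  ]
}}

```text
clock: 5.65
tcp_pos: [0.487, -0.0257, 0.0693]
orientation: [1.9, 2.502, 0.0]
contact_force: [0.2, -0.8, 2.2]
grip_width: -0.0004
gripper_force: 1.2
```

```bash
python3 -c "
from h import *
tops();print(r.get_obs()['gripper_force'])"
```

```text
[216. 175.] 116 top 0.0765
[229. 182.] 65 top 0.0689
[245. 184.] 128 top 0.0769
[260. 190.] 132 top 0.0767
5.9 [ 0.4869 -0.0257  0.0693] F [2.3 2.4 2.5 2.6 2.5] 2.47
1.23062739148736
```

That is a 2.5 N tap on the latched key. Next is key 3.

{"name": "step_arm", "arguments": {
  "moves": [
    [0, 0, -12, 0, 0, 0, 0],
    [0, 0, -24, 0, 0, 0, 0],
    [-24, 0, -24, 0, 0, 0, 0],
    [-48, 0, -24, 0, 0, 0, 0],
    [-48, 0, -13, 0, 0, 0, 0],
    [-48, 0, -8, 0, 0, 0, 0],
    [-48, 0, -5.5, 0, 0, 0, 0],
    [-48, 0, -4.5, 0, 0, 0, 0]
  ]
}}

```text
clock: 6.7
tcp_pos: [0.4995, -0.0713, 0.0737]
orientation: [-1.898, -2.503, 0.0]
contact_force: [-0.5, -0.8, 2.2]
grip_width: -0.0002
gripper_force: 0.9
```

```bash
python3 -c "
from h import *
tops();print(r.get_obs()['gripper_force'])"
```

```text
[216. 175.] 114 top 0.0767
[230. 181.] 93 top 0.0697
[245. 186.] 90 top 0.0736
[260. 190.] 133 top 0.0769
6.95 [ 0.4996 -0.0713  0.0739] F [0.8 1.3 1.3 1.5 1. ] 1.17
0.7824486494064331
```

Key 3 went down about 3 mm and key 2 is still latched. Next is key 4, where the gauge beside it stays clear.

{"name": "step_arm", "arguments": {
  "moves": [
    [0, 0, -10, 0, 0, 0, 0],
    [0, 0, -20, 0, 0, 0, 0],
    [-24, 0, -20, 0, 0, 0, 0],
    [-48, 0, -20, 0, 0, 0, 0],
    [-48, 0, -9, 0, 0, 0, 0],
    [-48, 0, -4, 0, 0, 0, 0],
    [-48, 0, -1, 0, 0, 0, 0],
    [-48, 0, 0, 0, 0, 0, 0]
  ]
}}

```text
clock: 7.75
tcp_pos: [0.5125, -0.1175, 0.0737]
orientation: [-1.898, -2.503, 0.0]
contact_force: [-0.2, -0.4, 2.4]
grip_width: -0.0001
gripper_force: 0.9
```

```bash
python3 -c "
from h import *
tops();print(r.get_obs()['gripper_force'])"
```

```text
[216. 175.] 112 top 0.0765
[230. 181.] 93 top 0.0699
[245. 184.] 128 top 0.0766
[260. 191.] 95 top 0.0737
8.0 [ 0.5125 -0.1176  0.0739] F [1.7 2.1 2.  1.7 1.2] 1.75
0.7826777826994658
```

Key 4 is tapped. Now back to key 2 to press it home.

{"name": "step_arm", "arguments": {
  "moves": [
    [0, 0, -10, 0, 0, 0, 0],
    [0, 0, -22, 0, 0, 0, 0],
    [35, 0, -22, 0, 0, 0, 0],
    [70, 0, -22, 0, 0, 0, 0],
    [96, 0, -22, 0, 0, 0, 0],
    [96, 0, -22, 0, 0, 0, 0],
    [96, 0, -10, 0, 0, 0, 0],
    [96, 0, 2, 0, 0, 0, 0]
  ]
}}

```text
clock: 8.8
tcp_pos: [0.4877, -0.0268, 0.0717]
orientation: [1.9, 2.499, 0.001]
contact_force: [-0.1, -0.7, -0.3]
grip_width: -0.0002
gripper_force: 0.0
```

{"name": "step_arm", "arguments": {
  "moves": [
    [0, 0, 2, 0, 0, 0, 0],
    [0, 0, 4, 0, 0, 0, 0],
    [0, 0, 6, 0, 0, 0, 0],
    [0, 0, 7, 0, 0, 0, 0],
    [0, 0, 7.5, 0, 0, 0, 0],
    [0, 0, 7.5, 0, 0, 0, 0]
  ]
}}

```text
clock: 9.4
tcp_pos: [0.4868, -0.0267, 0.0648]
orientation: [1.901, 2.501, -0.001]
contact_force: [-2.6, -3.9, 9.0]
grip_width: 0.0002
gripper_force: 4.3
```

```bash
python3 -c "
from h import *
tops();print(r.get_obs()['gripper_force'])"
```

```text
[216. 175.] 116 top 0.0767
[245. 184.] 130 top 0.0764
[229. 183.] 48 top 0.065
[260. 190.] 134 top 0.0769
9.65 [ 0.4868 -0.0268  0.0649] F [9.2 9.  8.2 8.9 9. ] 8.85
4.215974572898631
```

Key 2 is fully home at 9 N, so I'll release it.

{"name": "step_arm", "arguments": {
  "moves": [
    [0, 0, -5, 0, 0, 0, 0],
    [0, 0, -12, 0, 0, 0, 0],
    [0, 0, -25, 0, 0, 0, 0],
    [0, 0, -60, 0, 0, 0, 0],
    [0, 0, -90, 0, 0, 0, 0],
    [0, 0, -90, 0, 0, 0, 0]
  ]
}}

```text
clock: 10.25
tcp_pos: [0.4898, -0.0252, 0.1589]
orientation: [1.896, 2.498, 0.009]
contact_force: [0.5, 0.1, -0.5]
grip_width: 0.0
gripper_force: 0.0
```

```bash
python3 -c "
from h import *
tops()"
```

```text
[216. 175.] 116 top 0.0766
[230. 180.] 124 top 0.0765
[245. 184.] 130 top 0.0767
[260. 190.] 133 top 0.0768
10.5 [ 0.4861 -0.0256  0.1535] F [ 0.1 -0.6 -0.8 -0.1  0.3] -0.22
```

```bash
python3 -c "
from bench import r
print(r.hand_in())"
```

```text
the job is handed in; nothing more can be done
None
```

I tapped keys 1 to 4 lightly from left to right with no change of state, then pressed the latched key (place 2) fully home and released it; the last camera check showed all four raised, and the job is handed in.

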